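# Let the long can out of the can dispenser

### The job

Push the little catch tray by its upright fin all the way to the end of its rail that lies in front of the lane holding the longer can. Then press the paddle of that lane's rocking lever right down and keep it down until the gate has let the can roll out into the tray, and let the paddle come back up so that the gate shuts. Do not touch the cans, leave the shorter can shut in its lane, and do not disturb the things standing around.

Things in the scene. Friction and masses are not known exactly. Their poses are not given: they have to be found in the camera images.
- can_dispenser: Fixed steel can dispenser, two parallel sloping lanes. Origin: on the table midway between the lanes, under the lever pivots. -x points out of the lane mouths (to world +y within 0.2 rad), y across the lanes. Lane centres y = +55 mm (far lane) and -55 mm (near lane, nearer the robot). Walls 58 mm high; pivot posts 139 mm at x = 0. Each lane's lever: gate at x = -100 mm, paddle at x = +85 mm.
- long_can: The longer can: steel with a plain paper label, 54 mm across, 84 mm long, 0.17 to 0.33 kg, lying across one of the two lanes (either one) against its gate, at x = -70 mm of the dispenser. Origin at its centre, y along its length. Rolls out by itself within about a second once the gate is fully up.
- short_can: The shorter can, same look, 54 mm across, 48 mm long, in the other lane. Origin at its centre, y along its length. Must stay there.
- lever_far (a joint): Tilt of the far lane's lever (rad): 0 gate down (shut), 0.5 paddle fully down at its stop and gate fully up; the can passes from about 0.33. A spring brings it back: 4 N on the paddle to start it, about 11 N at the stop. Full travel moves the paddle 41 mm down.
- lever_near (a joint): The same for the near lane's lever.
- paddle_far (a point): Paddle of the far lane's lever (dispenser y = +55 mm), top face 50 x 42 mm, this point at the centre of its top face, which at rest lies 85 mm behind the pivot at height 132 mm above the table; nothing lies under it. Black ribbed plastic. 
- paddle_near (a point): Paddle of the near lane's lever (dispenser y = -55 mm), top face 50 x 42 mm, this point at the centre of its top face, which at rest lies 85 mm behind the pivot at height 132 mm above the table; nothing lies under it. Black ribbed plastic. 
- catch_tray (a joint): Place of the catch tray along its rail (m, along the dispenser's y axis): +0.055 stop in front of the far lane, -0.055 stop in front of the near lane, starts near the middle. About 1.5 N of friction, stays where it is left.
- tray_center (a point): Centre of the inner floor of the catch tray, 15 mm above the table; axes as the dispenser's. Open steel tray, inside 74 mm (x) by 108 mm (y); its front wall (-x) is 38 mm high, side walls 28 mm, back wall 11 mm; its centre slides on the line x = -150 mm of the dispenser.
- push_fin (a point): Upright black fin on the front (-x) wall of the tray, to push the tray sideways: 8 mm thick (y), 36 mm wide (x), this point at the centre of its top edge, 95 mm above the table; it reaches down to 25 mm above the table, with a 30 mm wide foot (y) below 45 mm. 58 mm in front (-x) of the tray's centre.
- pepper: Loose pepper jar, 46 mm across, 106 mm high, standing beyond the far side of the dispenser. Origin under it. Bystander.
- salt_shaker: Loose salt shaker, 44 mm across, 90 mm high, standing on the near side of the dispenser. Origin under it. Bystander.
- cup: Loose cream cup with one handle, 88 x 122 x 61 mm, standing behind the paddles. Origin under it. Bystander.

How it is judged:
By the outcome, as a careful person would: the job done as asked, in the order asked, and still so for the second after the job is handed in, with the robot touching nothing.
It also fails if it takes over 48 s, if anything falls off the work surface, if the arm or the gripper's body presses on something with over 40 N, if the wrist force passes 120 N, or if a joint passes its speed limit or range.

### The arm

A 7-joint arm with a two-finger parallel gripper is mounted at the origin on a cart in front of the work surface, level with it; the furniture and walls round the work are solid. World frame = base frame: x ahead of the robot, y to its left, z up, the work surface at z = 0. Lengths are in m, angles in rad, forces in N, time in s.
With the tool pointing down it reaches from about 0.4 to 0.9 m from the base axis. Payload 5.6 kg.
Tool frame: the origin (TCP) lies on the centre line of the jaws, within the pads' length; the fingertips stand ahead of it and the grasp point (between the pads) lies 2 mm behind it (env.tip_extent is the z of the fingertips in the tool frame, in m); z points along the fingers, y is the line along which they close (so a half turn about z gives the same grasp; the last joint's range is limited). The gripper opens to 92 mm and grips with 3 to 60 N. Pads are 20 mm wide; open, the fingers measure 128 mm over their backs; the gripper's body (75 mm by 189 mm) begins 69 mm behind the grasp point.
Start: joints at [1.195, 0.468, -0.012, 1.603, 0.006, 1.071, -0.056], TCP at [0.212, -0.614, 0.232] pointing down, gripper open.
Joint ranges: [-2.53, 2.53], [-0.31, 2.02], [-1.57, 1.55], [0.28, 2.44], [-1.29, 4.43], [0.15, 1.84], [-2.92, 2.92]. Speed limits (rad/s): [2.57, 2.57, 3.14, 3.14, 3.14, 3.14, 3.14].

### API

Orientations are given as a rotation vector (axis times angle).
In Python, from bench import env gives the robot as it stands.
- The arm moves only by the tool apply_moves, never from a script. Its argument "commands" is a list of rows, each a list of 7 numbers: the finger opening in mm, from 0 to 91.9, then the shift along the world's x, y, z scaled (see below), then the turn, a rotation vector about the world's x, y, z scaled (see below). In form: [[gripper, x, y, z, rx, ry, rz], ...]. A call has 1 to 12 rows; each row is the pose to reach, as a shift and turn from the pose commanded when the call began; what a row does not reach only later rows make up. The controller multiplies each number of a shift by 0.25 m and each number of a turn by 30 degrees. A row lasts 1/12 s, in which the tool goes at most 41.7 mm and 7.16 degrees, less where a joint would pass 70% of its speed; a pose out of reach is approached as far as the arm can. A call with a number of a shift or a turn outside -1 to 1 is refused whole. A call with a gripper value outside its range is refused whole. The fingers move at their own pace and stop on an object; "grip_force" is the grip in N (left out, the last holds). Time passes only in rows, so rows that repeat a pose let the fingers close. It gives the time, the measured TCP pose, the force, the opening and the grip force at its end, in the units of the state.
- env.sense(): the state, without advancing time (a new reading comes with each control period).
- env.read_camera(name): name is "side" or "top"; returns the picture (384x512x3 uint8, blue, green, red); there is no depth.
- env.camera_info(name): a dict with "fx", "fy", "cx", "cy" (pixels), "view" (4x4, takes a point from world to camera coordinates). Camera axes: x right, y down, z forward; pixel columns grow to the right and rows downward; lengths in m; the calibration is good to about 2 mm. A picture is of the moment at which its call begins. camera_info takes no time and is no camera call.
- env.hand_in(): hands the job in; it is judged then, once.
The state is a dict: "time": time; "q": joint angles; "qvel": joint speeds; "joint_torque": joint torques, N m; "position": TCP position; "ee_rot": TCP orientation; "ft_force": force on the tool from outside, world axes, zero at the start; "wrist_torque": the same for the moment, N m; "opening": finger opening in m; "grip_force": force on a finger pad.
Only numpy, scipy, OpenCV 4.12 (cv2) and the standard library are available. Lean on these libraries where they do the work, as an engineer would, in place of code of your own. Each camera call takes 0.05 s, during which the arm holds its last target. There are 200 camera calls.

## Working session

There is one attempt and no reset: what is moved stays moved. The work goes in short steps, Python scripts to look and compute and a tool call to move; the robot and the scene stay as the last step left them, time stands still between calls to the robot, and variables do not carry over. Pictures are saved under pics/ and viewed, at most 10 in all, crops included, and the job is handed in when it is done.

Besides the shell and the picture viewer there is one more tool, called after "Request:" as a command line: name --pt "numbers of a row" for each row, then --argument value for the rest. apply_moves: Moves the arm, as the interface text tells. Its arguments: {"type":"object","properties":{"commands":{"type":"array"},"grip_force":{"type":"number"}},"required":["commands"]}

```bash
mkdir -p pics; python3 - <<'E'
from bench import env
import cv2
for n in("top","side"):
    cv2.imwrite(f"pics/{n}0.png",env.read_camera(n))
    i=env.camera_info(n);print(n,i["fx"],i["cx"],i["cy"],i["view"].round(3).tolist())
s=env.sense();print(s["time"],s["position"],s["ee_rot"],s["opening"],env.tip_extent)
E
```

```text
top 466.0650017277145 255.3491052990146 188.20793566234644 [[-0.014, -1.0, -0.006, -0.123], [-0.982, 0.015, -0.186, 0.547], [0.186, 0.004, -0.982, 1.036], [0.0, 0.0, 0.0, 1.0]]
side 369.63296823599745 254.86113900891502 189.44798794133172 [[-0.986, -0.164, -0.021, 0.514], [-0.054, 0.439, -0.897, 0.19], [0.156, -0.883, -0.442, 0.743], [0.0, 0.0, 0.0, 1.0]]
0.1 [ 0.21209507 -0.6138902   0.23074994] [-3.09670612e+00 -5.19873795e-01  6.17883623e-04] 0.09191043553262476 0.017
```

View pics/top0.png

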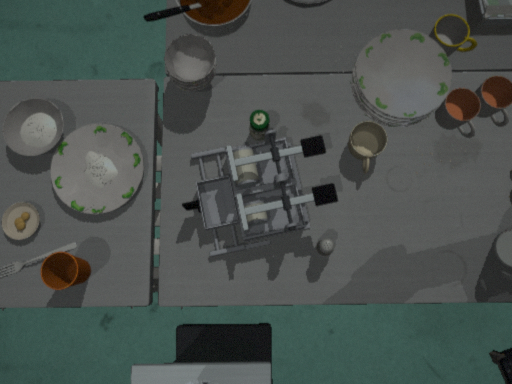

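View pics/side0.png

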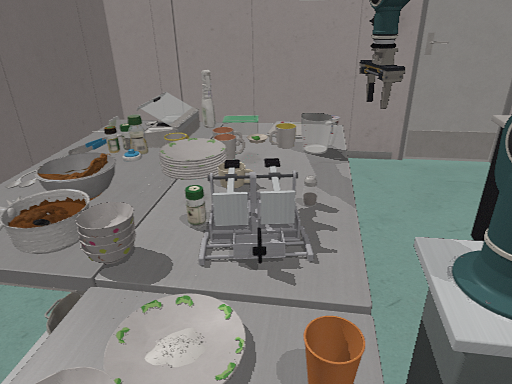

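```bash
cat > h.py <<'E'
from bench import env
import numpy as np,cv2
def ray(n,u,v,z):
    i=env.camera_info(n);V=np.array(i["view"]);R,t=V[:3,:3],V[:3,3]
    c=-R.T@t;d=R.T@np.array([(u-i["cx"])/i["fx"],(v-i["cy"])/i["fy"],1])
    return c+d*(z-c[2])/d[2]
def proj(n,p):
    i=env.camera_info(n);V=np.array(i["view"]);q=V[:3,:3]@p+V[:3,3]
    return i["fx"]*q[0]/q[2]+i["cx"],i["fy"]*q[1]/q[2]+i["cy"]
def blobs(im,box,th=45):
    x0,y0,x1,y1=box;m=(im[y0:y1,x0:x1].max(2)<th).astype(np.uint8)
    n,l,s,c=cv2.connectedComponentsWithStats(m)
    return [(int(s[k,4]),*(c[k]+[x0,y0]).round(1),*(s[k,:4]+[x0,y0,0,0])) for k in range(1,n) if s[k,4]>20]
E
python3 - <<'E'
from h import *
im=cv2.imread("pics/top0.png")
for b in blobs(im,(180,100,350,260)):
    print(*b, ray("top",b[1],b[2],.132).round(4),ray("top",b[1],b[2],.095).round(4))
cv2.imwrite("pics/crop.png",cv2.resize(im[100:260,175:350],None,fx=4.4,fy=3.7*1,interpolation=cv2.INTER_CUBIC) if 0 else cv2.resize(im[110:256,178:348],None,fx=4,fy=4,interpolation=cv2.INTER_CUBIC))
E
```

```text
92 259.3 128.6 250 123 19 11 [ 0.6638 -0.1424  0.132 ] [ 0.6759 -0.1426  0.095 ]
157 270.3 144.3 257 133 23 30 [ 0.6275 -0.1659  0.132 ] [ 0.6382 -0.1671  0.095 ]
398 312.8 145.9 301 136 25 21 [ 0.6224 -0.2589  0.132 ] [ 0.6329 -0.2636  0.095 ]
129 283.0 194.4 274 181 17 32 [ 0.5155 -0.191   0.132 ] [ 0.522  -0.1931  0.095 ]
422 324.4 194.0 312 183 26 23 [ 0.5151 -0.2799  0.132 ] [ 0.5215 -0.2853  0.095 ]
136 192.0 205.4 182 199 19 14 [0.4946 0.0044 0.132 ] [0.5003 0.0097 0.095 ]
28 291.1 228.1 286 226 10 5 [ 0.4428 -0.2063  0.132 ] [ 0.4465 -0.209   0.095 ]
34 319.5 249.6 317 243 9 12 [ 0.3967 -0.2647  0.132 ] [ 0.3987 -0.2695  0.095 ]
```

View pics/crop.png

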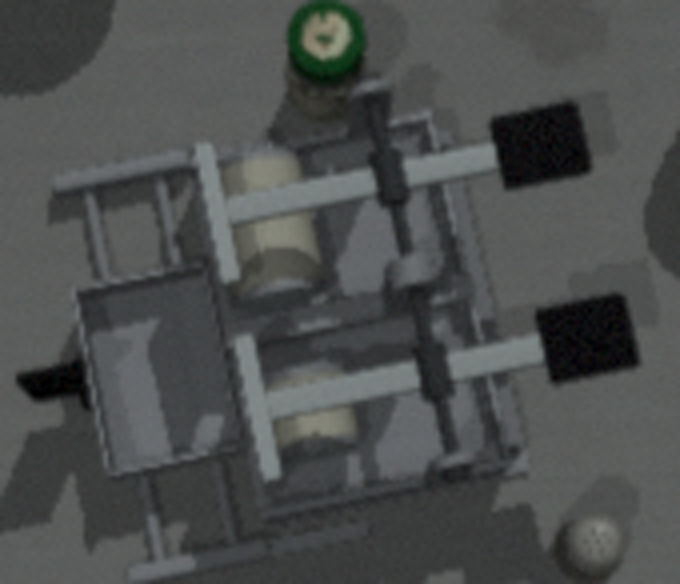

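The longer can is in the far lane, with its label about 84 mm long at crop (270,225). The fin is at top pixel (190,205), and the far paddle is at (313,146), about (0.622,-0.259). I'll move towards the near side of the fin, turning the tool to line up with the rail.

Request:
apply_moves --pt "0 1.0 0.84 0.08 0 0 1" --pt "0 1.0 0.84 0.08 0 0 1" --pt "0 1.0 0.84 0.08 0 0 1" --pt "0 1.0 0.84 0.08 0 0 1" --pt "0 1.0 0.84 0.08 0 0 1" --pt "0 1.0 0.84 0.08 0 0 1" --pt "0 1.0 0.84 0.08 0 0 1" --pt "0 1.0 0.84 0.08 0 0 1" --pt "0 1.0 0.84 0.08 0 0 1"

```text
time: 0.85
position: [0.4694, -0.3967, 0.2519]
ee_rot: [-2.849, -1.321, -0.008]
ft_force: [0.2, 0.9, 0.4]
opening: 0.034
grip_force: 0.0
```

Request:
apply_moves --pt "0 0 0.9 0 0 0 1" --pt "0 0 0.9 0 0 0 1" --pt "0 0 0.9 0 0 0 1" --pt "0 0 0.9 0 0 0 1" --pt "0 0 0.9 0 0 0 1" --pt "0 0 0.9 0 0 0 1" --pt "0 0 0.9 0 0 0 1"

```text
time: 1.43
position: [0.4623, -0.1746, 0.2517]
ee_rot: [-2.415, -2.008, -0.001]
ft_force: [-0.7, -0.1, -0.2]
opening: 0.0003
grip_force: 0.0
```

Request:
apply_moves --pt "0 -0.04 0.74 0 0 0 0.73" --pt "0 -0.04 0.74 0 0 0 0.73" --pt "0 -0.04 0.74 0 0 0 0.73" --pt "0 -0.04 0.74 0 0 0 0.73" --pt "0 -0.04 0.74 0 0 0 0.73" --pt "0 -0.04 0.74 0 0 0 0.73" --pt "0 -0.04 0.74 0 0 0 0.73"

```text
time: 2.02
position: [0.4526, 0.0051, 0.2515]
ee_rot: [1.998, 2.424, -0.001]
ft_force: [0.0, -1.5, 0.1]
opening: 0.0001
grip_force: 0.0
```

Request:
apply_moves --pt "0 0 0 -0.35 0 0 0" --pt "0 0 0 -0.35 0 0 0" --pt "0 0 0 -0.35 0 0 0" --pt "0 0 0 -0.7 0 0 0" --pt "0 0 0 -0.7 0 0 0" --pt "0 0 0 -0.7 0 0 0" --pt "0 0 0 -0.7 0 0 0"

```text
time: 2.6
position: [0.4513, 0.0044, 0.0757]
ee_rot: [-1.999, -2.419, 0.005]
ft_force: [-0.1, -0.2, 0.1]
opening: 0.0003
grip_force: 0.0
```

```bash
python3 - <<'E'
from h import *
a=env.read_camera("top")[130:230,170:270];b=env.read_camera("side")[170:270,200:300]
cv2.imwrite("pics/look1.png",np.hstack([cv2.resize(x,(396,396),interpolation=cv2.INTER_CUBIC) for x in(a,b)]))
print(env.sense()["position"])
for p in ((.501,.012,.095),): print(proj("top",np.array(p)),proj("side",np.array(p)))
E
```

```text
[0.45394653 0.00510487 0.07859438]
(np.float64(190.96054868610187), np.float64(205.0870585502226)) (np.float64(262.5119811904029), np.float64(229.42416598709832))
```

View pics/look1.png

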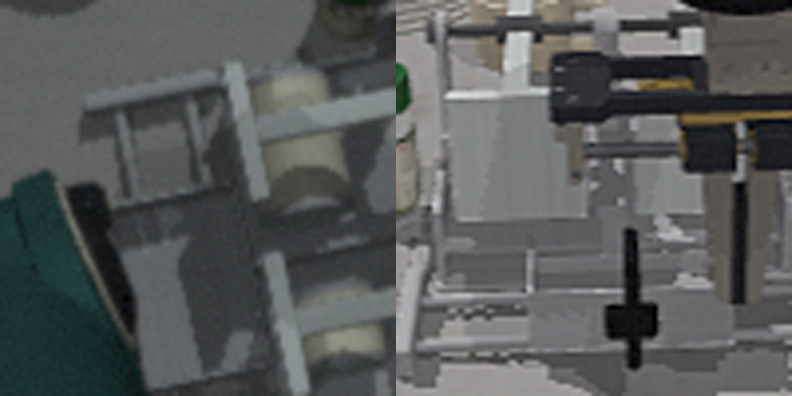

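Request:
apply_moves --pt "0 0.04 0.008 0 0 0 0" --pt "0 0.08 0.016 0 0 0 0" --pt "0 0.12 0.024 0 0 0 0" --pt "0 0.16 0.032 0 0 0 0" --pt "0 0.2 0.04 0 0 0 0" --pt "0 0.24 0.048 0 0 0 0" --pt "0 0.27 0.054 0 0 0 0" --pt "0 0.3 0.06 0 0 0 0" --pt "0 0.32 0.064 0 0 0 0" --pt "0 0.34 0.068 0 0 0 0" --pt "0 0.34 0.068 0 0 0 0"

```text
time: 3.62
position: [0.5384, 0.023, 0.0765]
ee_rot: [1.999, 2.423, 0.002]
ft_force: [-0.4, -1.1, 0.4]
opening: 0.0004
grip_force: 0.0
```

Request:
apply_moves --pt "0 0.008 0.0016 0 0 0 0" --pt "0 0.016 0.0032 0 0 0 0" --pt "0 0.016 0.0032 0 0 0 0"

```text
time: 3.87
position: [0.5412, 0.0237, 0.0765]
ee_rot: [-1.999, -2.424, 0.0]
ft_force: [-1.0, 1.0, 0.3]
opening: 0.0002
grip_force: 0.2
```

Request:
apply_moves --pt "0 0.008 0.0016 0 0 0 0" --pt "0 0.016 0.0032 0 0 0 0" --pt "0 0.016 0.0032 0 0 0 0"

```text
time: 4.12
position: [0.5455, 0.0244, 0.0765]
ee_rot: [-1.999, -2.424, -0.0]
ft_force: [-1.2, 0.6, -0.1]
opening: 0.0003
grip_force: 0.4
```

```bash
python3 - <<'E'
from h import *
a=env.read_camera("top")[130:230,170:270];b=env.read_camera("side")[170:270,200:300]
cv2.imwrite("pics/look2.png",np.hstack([cv2.resize(x,(396,396),interpolation=cv2.INTER_CUBIC) for x in(a,b)]))
E
```

```text
(no output)
```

View pics/look2.png

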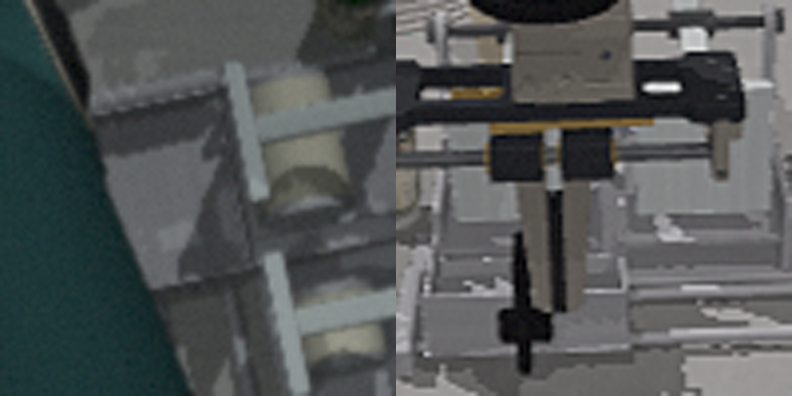

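The tray has followed the finger: the fin is at side pixel (232,245) and the tray is almost at the far end plate. I'll keep pushing until the force shows the stop.

Request:
apply_moves --pt "0 0.008 0.0016 0 0 0 0" --pt "0 0.016 0.0032 0 0 0 0" --pt "0 0.016 0.0032 0 0 0 0"

```text
time: 4.47
position: [0.5494, 0.0251, 0.0766]
ee_rot: [-1.999, -2.423, 0.0]
ft_force: [-1.9, -0.8, 0.4]
opening: 0.0002
grip_force: 0.8
```

Request:
apply_moves --pt "0 0.008 0.0016 0 0 0 0" --pt "0 0.016 0.0032 0 0 0 0" --pt "0 0.016 0.0032 0 0 0 0"

```text
time: 4.72
position: [0.5496, 0.0251, 0.0765]
ee_rot: [-1.996, -2.42, 0.012]
ft_force: [-12.9, -2.0, 12.7]
opening: 0.0003
grip_force: 7.3
```

Request:
apply_moves --pt "0 -0.03 -0.006 0 0 0 0" --pt "0 -0.06 -0.012 0 0 0 0" --pt "0 -0.06 -0.012 0 0 0 0" --pt "0 -0.06 -0.012 0.3 0 0 0" --pt "0 -0.06 -0.012 0.7 0 0 0" --pt "0 -0.06 -0.012 0.7 0 0 0" --pt "0 -0.06 -0.012 0.7 0 0 0" --pt "0 -0.06 -0.012 0.7 0 0 0" --pt "0 -0.06 -0.012 0.7 0 0 0"

```text
time: 5.47
position: [0.5408, 0.023, 0.2553]
ee_rot: [1.995, 2.418, 0.008]
ft_force: [-0.4, 1.1, -1.0]
opening: 0.0008
grip_force: 0.0
```

Request:
apply_moves --pt "0 0.33 -1 0 0 0 0" --pt "0 0.33 -1 0 0 0 0" --pt "0 0.33 -1 0 0 0 0" --pt "0 0.33 -1 0 0 0 0" --pt "0 0.33 -1 0 0 0 0" --pt "0 0.33 -1 0 0 0 0" --pt "0 0.33 -1 0 0 0 0" --pt "0 0.33 -1 0 0 0 0"

```text
time: 6.13
position: [0.6198, -0.2327, 0.248]
ee_rot: [-2.006, -2.414, 0.004]
ft_force: [-0.1, -0.3, 0.0]
opening: 0.0004
grip_force: 0.0
```

```bash
python3 - <<'E'
from h import *
a=env.read_camera("top")[120:240,170:330];b=env.read_camera("side")[140:280,190:330]
cv2.imwrite("pics/look3.png",np.hstack([cv2.resize(x,(396,396) if i else (400,396),interpolation=cv2.INTER_CUBIC) for i,x in enumerate((a,b))]))
print(env.sense()["position"])
E
```

```text
[ 0.62009916 -0.22622093  0.24930646]
```

View pics/look3.png

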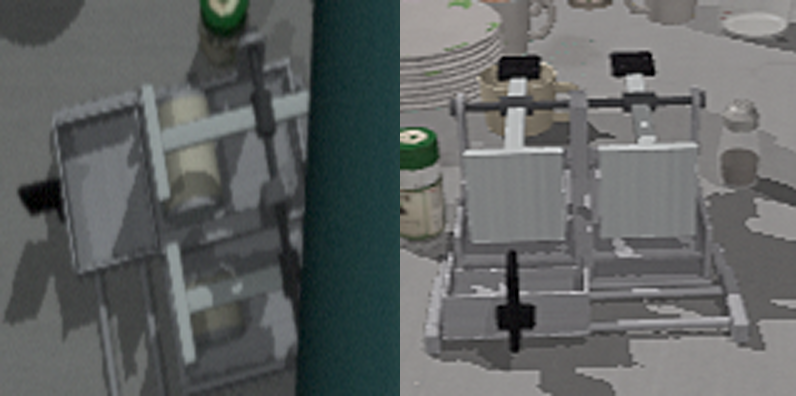

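The tray sits against the far end plate in front of the long can (fin at side crop (513,300)), and both gates are shut. Next I'll move over the far paddle and down to just above it.

Request:
apply_moves --pt "0 0.008 -0.134 0 0 0 0" --pt "0 0.008 -0.134 0 0 0 0" --pt "0 0.008 -0.134 -0.15 0 0 0" --pt "0 0.008 -0.134 -0.25 0 0 0" --pt "0 0.008 -0.134 -0.35 0 0 0" --pt "0 0.008 -0.134 -0.35 0 0 0" --pt "0 0.008 -0.134 -0.35 0 0 0"

```text
time: 6.82
position: [0.6221, -0.2581, 0.163]
ee_rot: [-1.994, -2.424, 0.0]
ft_force: [-0.1, 0.3, -0.1]
opening: 0.0001
grip_force: 0.0
```

```bash
python3 - <<'E'
from h import *
b=env.read_camera("side")[90:230,180:320]
p=env.sense()["position"];print(p,proj("side",p+[0,0,-.017]),proj("side",np.array([.6224,-.2589,.132])))
cv2.imwrite("pics/look4.png",cv2.resize(b,(560,560),interpolation=cv2.INTER_CUBIC))
E
```

```text
[ 0.62334713 -0.25885696  0.16487764] (np.float64(232.17573717234987), np.float64(156.3409298472813)) (np.float64(232.79729142060378), np.float64(161.7877221502541))
```

View pics/look4.png

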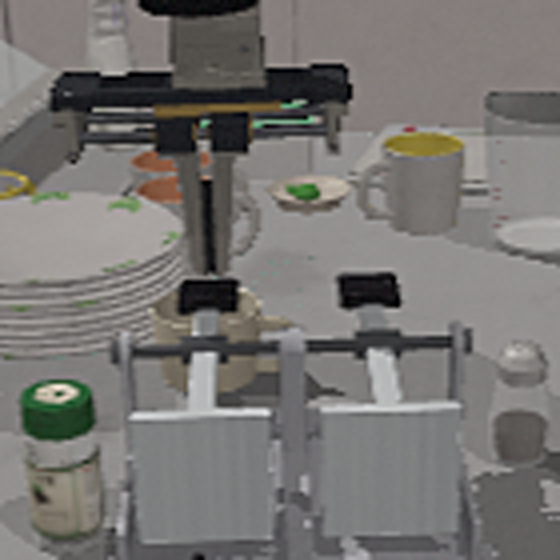

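The closed fingertips stand directly above the far paddle: tip at crop (208,270), paddle at (208,295). Now I'll press it down.

Request:
apply_moves --pt "0 0 0 -0.04 0 0 0" --pt "0 0 0 -0.08 0 0 0" --pt "0 0 0 -0.12 0 0 0" --pt "0 0 0 -0.16 0 0 0" --pt "0 0 0 -0.19 0 0 0" --pt "0 0 0 -0.22 0 0 0" --pt "0 0 0 -0.22 0 0 0"

```text
time: 7.45
position: [0.6247, -0.2595, 0.1102]
ee_rot: [1.996, 2.422, 0.005]
ft_force: [-0.4, 2.1, 10.5]
opening: 0.0008
grip_force: 4.2
```

Request:
apply_moves --pt "0 0 0 -0.01 0 0 0" --pt "0 0 0 -0.02 0 0 0" --pt "0 0 0 -0.02 0 0 0"

```text
time: 7.7
position: [0.6251, -0.2601, 0.1075]
ee_rot: [1.996, 2.421, 0.004]
ft_force: [-1.4, 1.0, 13.5]
opening: 0.0005
grip_force: 5.2
```

Request:
apply_moves --pt "0 0 0 -0.01 0 0 0" --pt "0 0 0 -0.01 0 0 0" --pt "0 0 0 -0.01 0 0 0" --pt "0 0 0 -0.01 0 0 0" --pt "0 0 0 -0.01 0 0 0" --pt "0 0 0 -0.01 0 0 0" --pt "0 0 0 -0.01 0 0 0" --pt "0 0 0 -0.01 0 0 0" --pt "0 0 0 -0.01 0 0 0" --pt "0 0 0 -0.01 0 0 0" --pt "0 0 0 -0.01 0 0 0" --pt "0 0 0 -0.01 0 0 0"

```text
time: 8.7
position: [0.6255, -0.2606, 0.1067]
ee_rot: [1.995, 2.419, 0.004]
ft_force: [-4.5, 1.5, 21.4]
opening: 0.0004
grip_force: 9.0
```

```bash
python3 - <<'E'
from h import *
a=env.read_camera("top")[120:240,170:330];b=env.read_camera("side")[140:280,190:330]
cv2.imwrite("pics/look5.png",np.hstack([cv2.resize(x,(396,396),interpolation=cv2.INTER_CUBIC) for x in(a,b)]))
E
```

```text
(no output)
```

View pics/look5.png

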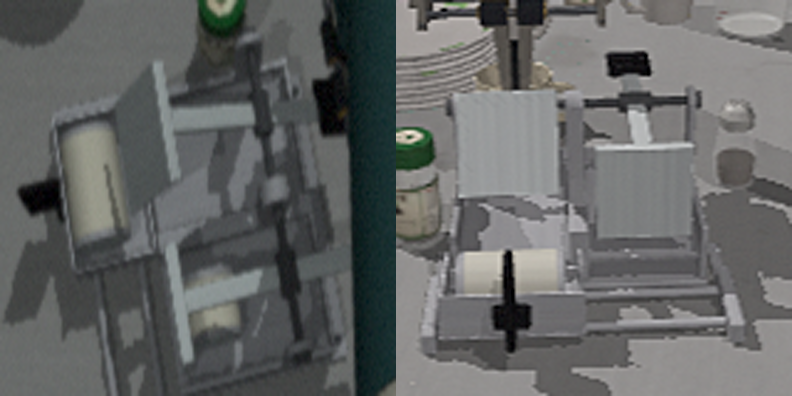

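The gate is fully up and the long can lies in the tray (top crop (92,180), side crop (510,272)). I'll let the paddle up slowly and then clear it.

Request:
apply_moves --pt "0 0 0 0.03 0 0 0" --pt "0 0 0 0.06 0 0 0" --pt "0 0 0 0.09 0 0 0" --pt "0 0 0 0.12 0 0 0" --pt "0 0 0 0.15 0 0 0" --pt "0 0 0 0.18 0 0 0" --pt "0 0 0 0.21 0 0 0" --pt "0 0 0 0.25 0 0 0" --pt "0 0 0 0.35 0 0 0" --pt "0 0 0 0.6 0 0 0" --pt "0 0 0 0.6 0 0 0" --pt "0 0 0 0.6 0 0 0"

```text
time: 9.8
position: [0.6252, -0.2599, 0.2573]
ee_rot: [1.993, 2.419, 0.005]
ft_force: [0.9, 0.8, 0.6]
opening: 0.0006
grip_force: 0.0
```

Request:
apply_moves --pt "0 0 -0.5 0 0 0 0" --pt "0 0 -0.5 0 0 0 0" --pt "0 0 -0.5 0 0 0 0" --pt "0 0 -0.5 0 0 0 0" --pt "0 0 -0.5 0 0 0 0" --pt "0 0 -0.5 0 0 0 0" --pt "0 0 -0.5 0 0 0 0" --pt "0 0 -0.5 0 0 0 0"

```text
time: 10.47
position: [0.6234, -0.3833, 0.2515]
ee_rot: [-1.995, -2.426, -0.001]
ft_force: [1.0, 0.2, 0.6]
opening: 0.0001
grip_force: 0.0
```

```bash
python3 - <<'E'
from h import *
a=env.read_camera("top")[110:260,170:350];b=env.read_camera("side")[140:280,190:330]
cv2.imwrite("pics/look6.png",np.hstack([cv2.resize(x,(396,396),interpolation=cv2.INTER_CUBIC) for x in(a,b)]))
E
```

```text
(no output)
```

View pics/look6.png

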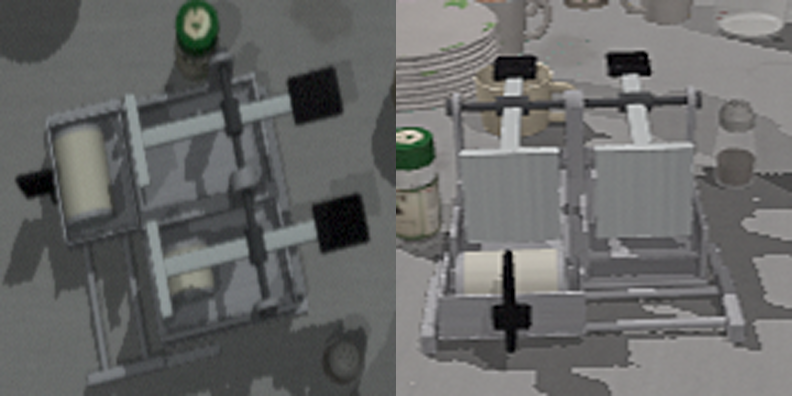

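The can is in the tray at the far stop (top crop (82,172)). Both gates are shut, the short can is still in its lane, and the things standing around haven't moved.

```bash
python3 -c "
from bench import env
print(env.hand_in())"
```

```text
the job is handed in; nothing more can be done
None
```

The job is handed in: the tray is at the far stop with the long can in it, both gates are shut, the short can is still in its lane and nothing around was disturbed, at about 10.6 s of the 48 s allowed (no verdict was returned).

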